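# Release the ratchet clamp on the longer board

## Robot

A 6-joint arm with a two-finger parallel gripper is mounted at the origin on the work surface; the furniture and walls round the work are solid. World frame = base frame: x ahead of the robot, y to its left, z up, the work surface at z = 0. Lengths are in m, angles in degrees, forces in N, time in s.
With the tool pointing down it reaches from about 0.35 to 0.875 m from the base axis. Payload 4.2 kg.
Tool frame: the origin (TCP) lies midway between the tips of the shut fingers; the grasp point (between the pads) lies 19 mm behind it; z points along the fingers, y is the line along which they close (so a half turn about z gives the same grasp; the last joint's range is limited). The gripper opens to 87 mm and grips with 3 to 60 N. Pads are 19 mm wide; open, the fingers measure 117 mm over their backs; the gripper's body (75 mm by 190 mm) begins 51 mm behind the grasp point.
Start: joints at [-52.047, 22.042, 0.453, 0, -68.411, -14.817], TCP at [0.246, -0.575, 0.223] pointing down, gripper open.
Joint ranges: [-179.83, 179.83], [-69.29, 118.12], [-61.27, 80.66], [-181.25, 117.63], [-171.15, -9.14], [-177.46, 177.46]. Speed limits (degrees/s): [159.86, 159.86, 180, 180, 180, 180].

## Interface

Orientations are given as a 3x3 rotation matrix whose columns are the frame's x, y, z axes.
In Python, from station import r gives the robot as it stands.
- The arm moves only by the tool steer_hand, called as name(argument=value, ...) on one line, values as JSON. Schema: {"type":"object","properties":{"offsets":{"type":"object","properties":{"motion":{"type":"array","items":{"type":"array","items":{"type":"number"},"minItems":7,"maxItems":7},"minItems":1,"maxItems":8}},"additionalProperties":false,"required":["motion"]},"only":{"type":"string"},"quiet":{"type":"boolean"},"lines":{"type":"string"}},"required":["offsets"],"additionalProperties":false}. offsets is an object whose key "motion" holds a list of rows, 1 to 8 of them, each of 7 numbers: the opening from 0.0 (shut) to 1.0 (fully open), then dx, dy, dz in fractions of the full range, 1 being 500 mm, then a rotation vector rx, ry, rz in shares of 90 degrees (1.0 is 90 degrees); each row is the pose to reach, as a shift and turn from the pose commanded when the call began, along the tool's axes at that moment; what a row does not reach only later rows make up. A row lasts 1/10 s, in which the tool goes at most 0.05 m and 8.59 degrees, less where a joint would pass 70% of its speed; a pose out of reach is approached as far as the arm can. The fingers move at their own pace and stop on an object; the grip force is fixed at half the most. Time passes only in rows, so rows that do not move let the fingers close. The tool returns the time, the measured TCP pose, the force, the opening and the grip force at its end. only (a regular expression) keeps the lines of the reply that match it, lines (a string "A,B") keeps lines A to B, and quiet returns only ok. A shift or turn number past 1, either way, is cut back to 1. Input that does not fit is refused with a message, and nothing moves.
- r.sense(): the state, without advancing time (a new reading comes with each control period).
- r.capture(name): name is "side" or "top" or "wrist"; returns a dict with "pixels" (480x640x3 uint8, red, green, blue), "z_map" (480x640 float32, m along the optical axis (not along the pixel's ray), 0 where there is no reading), "K" (3x3 intrinsics, pixels), "world_from_camera" (4x4, takes a point from camera to world coordinates). Camera axes: x right, y up, looking along -z (the intrinsics and any distortion apply to the point x, -y, -z); pixel columns grow to the right and rows downward; lengths in m; the calibration is good to about 2 mm. A picture is of the moment at which its call begins.
- r.finish_job(): hands the job in; it is judged then, once.
The state is a dict: "time_s": time; "joints": joint angles; "joint_velocities": joint speeds; "effort": joint torques, N m; "tcp_pos": TCP position; "ee_rot": TCP orientation; "wrist_force": force on the tool from outside, world axes, zero at the start; "moment": the same for the moment, N m; "gripper_width": opening from 0.0 (shut) to 1.0 (fully open); "gripper_force": force on a finger pad.
Only numpy, scipy, OpenCV 4.12 (cv2) and the standard library are available. Lean on these libraries where they do the work, as an engineer would, in place of code of your own. Each camera call takes 0.05 s, during which the arm holds its last target. There are 200 camera calls.

## Task

Two small ratchet bar clamps on the bench each hold a glued board. The longer board is ready: swing the ratchet pawl of its clamp up and right over backward until it stays up by itself, then draw that clamp's toothed bar back by its wooden handle as far as it goes and let go. Leave that board lying where it is, and leave the other clamp and its board as they are. Mind the power cord that hangs over the bench a little right of the middle: pass it with the arm drawn in.

Things in the scene. Friction and masses are not known exactly. Their poses are not given: they have to be found in the camera images.
- long_clamp: Fixed ratchet clamp holding the longer board, on a 12 mm plywood bed. Origin at bench level under the bar's line; +x along the bar from wooden handle to fence (inner face x = 125 mm), z up. Two dark steel cheeks (x -46 to 8, y +-20, up to z = 58 mm) guide the bar and carry the pawl. Place and yaw vary; either clamp may be on either side.
- long_knob (a point): Centre of the grip at the end of that clamp's pawl: a cross pin with two dark steel rollers, 28 mm wide over both (along the clamp's y), 22 mm thick, turning freely. Pawl down: at x = 10, y = 0, z = 88 mm of long_clamp, nothing beside it above z = 58 mm. It swings about a level pin along the clamp's y, at x = -34, z = 52 mm (57 mm from the grip).
- long_pawl (a joint): Pawl angle, rad: 0 = down with its nose between the bar's teeth, growing as the grip swings up and back toward the wooden handle, 1.4 = leaning back against its stop, where its own weight keeps it (beyond about 1.2 it stays; let go earlier, it may drop back). It moves easily (under 2 N at the grip).
- long_handle (a point): Middle of the upright turned wooden handle at the back end of that clamp's bar, 29 to 33 mm thick, top 85 mm above the bench, this point 62 mm above the bench. At the start at x = -114 mm, y = 0 of long_clamp.
- long_bar (a joint): How far that bar has been drawn back, m: 0 = jaw on the board, 0.040 = fully back at its stop. It slides straight along the clamp's -x with about 3 N of drag and stays where it is left; with the pawl down the teeth lock it.
- long_board: The longer board, pale wood, 62 x 135 x 19 mm, lying flat and loose between jaw and fence with its length across the bar; origin at the centre of its underside.
- short_pawl (a joint): Pawl of the other, like clamp (the one with the shorter board): 0 = down. Leave it.
- short_bar (a joint): Bar of the other clamp, 0 = on its board. Leave it.
- short_board: The shorter board, pale wood, 50 x 85 x 18 mm, in the other clamp; origin at the centre of its underside. Leave it.
- reel_lead: Fixed stiff black power cord, an obstacle, 10 to 25 mm thick. In world metres it rises from its connector on the bench at (0.66, -0.04, 0.05) through (0.59, -0.06, 0.18), (0.52, -0.13, 0.48) and (0.48, -0.19, 0.72) to a reel overhead at (0.38, -0.20, 0.79); a loop lies flat on the bench between y = -0.10 and 0.06.

How it is judged:
By the outcome, as a careful person would: the job done as asked, in the order asked, and still so for the second after the job is handed in, with the robot touching nothing.
It also fails if it takes over 56 s, if anything falls off the work surface, if the arm or the gripper's body presses on something with over 40 N, if the wrist force passes 120 N, or if a joint passes its speed limit or range.

## Working session

There is one attempt and no reset: what is moved stays moved. The work goes in short steps, Python scripts to look and compute and a tool call to move; the robot and the scene stay as the last step left them, time stands still between calls to the robot, and variables do not carry over. Pictures are saved under pics/ and viewed, at most 10 in all, crops included, and the job is handed in when it is done.

```bash
mkdir -p pics; ls; python3 - <<'E'
from station import r
import cv2,numpy as np
s=r.sense();print(s['time_s'],s['tcp_pos'],np.round(s['ee_rot'],3))
for n in("top","side"):
    c=r.capture(n);np.savez(f"pics/{n}.npz",**c);cv2.imwrite(f"pics/{n}.png",c["pixels"][:,:,::-1])
    print(n,c["K"],np.round(c["world_from_camera"],3))
E
```

```text
pics
station.py
0.0 [ 0.24535662 -0.57417075  0.22146329] [[-0.92  -0.393 -0.001]
 [-0.393  0.92   0.002]
 [ 0.     0.002 -1.   ]]
top [[559.04937936   0.         325.10689318]
 [  0.         559.04937936 231.4334583 ]
 [  0.           0.           1.        ]] [[ 1.400e-02  9.780e-01 -2.070e-01  3.460e-01]
 [-1.000e+00  1.400e-02 -2.000e-03  1.890e-01]
 [ 1.000e-03  2.070e-01  9.780e-01  1.054e+00]
 [ 0.000e+00  0.000e+00  0.000e+00  1.000e+00]]
side [[435.00226035   0.         314.48192746]
 [  0.         435.00226035 234.49662045]
 [  0.           0.           1.        ]] [[-0.913  0.266 -0.311  0.286]
 [-0.409 -0.624  0.666  0.736]
 [-0.017  0.735  0.678  0.665]
 [ 0.     0.     0.     1.   ]]
```

View pics/top.png

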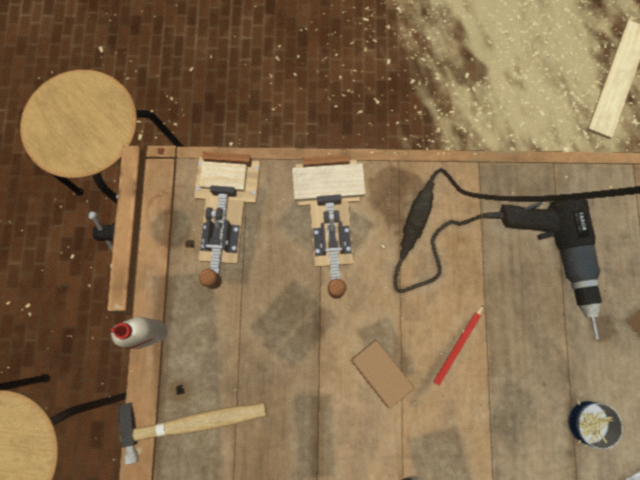

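View pics/side.png

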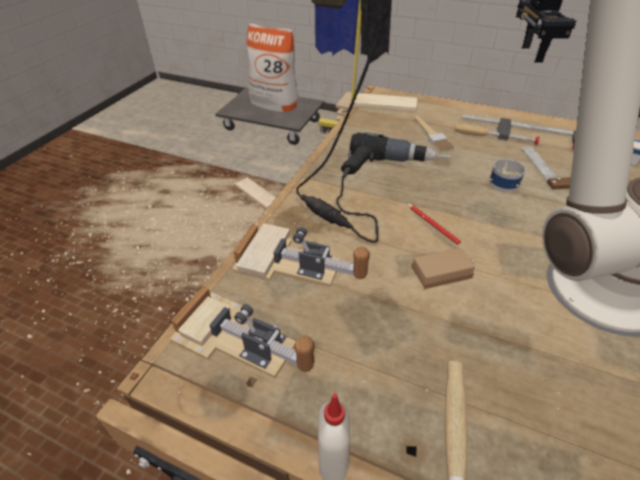

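The longer board (top image, about (329,181)) is in the clamp nearer the middle, with its handle at (337,288). The shorter board (220,175) is in the left clamp. Next I'll measure the long clamp.

```bash
cat > h.py <<'E'
import numpy as np,cv2
from station import r
def cloud(c):
    z=c["z_map"].astype(float);K=c["K"];v,u=np.indices(z.shape)
    p=np.stack([(u-K[0,2])/K[0,0]*z,-(v-K[1,2])/K[1,1]*z,-z],-1)
    T=c["world_from_camera"];P=p@T[:3,:3].T+T[:3,3];P[z==0]=np.nan
    return P
E
python3 - <<'E'
from h import *
for n in("top","side"):
    P=cloud(dict(np.load(f"pics/{n}.npz")))
    pts={"top":dict(handle=(337,288),boardL=(298,182),boardR=(360,182),fence=(329,162),bed=(350,258),pawlmid=(332,215),knob=(331,203)),
     "side":dict(handle=(361,262),knob=(300,235),board=(262,250))}[n]
    for k,(u,v) in pts.items(): print(n,k,np.round(np.nanmedian(P[v-1:v+2,u-1:u+2].reshape(-1,3),0),3))
    m=(P[...,2]>.065)&(P[...,2]<.12)&(P[...,0]>.3)&(P[...,0]<.8)&(P[...,1]>.05)&(P[...,1]<.5)
    k,l,st,ce=cv2.connectedComponentsWithStats(m.astype(np.uint8))
    for i in range(1,k):
        if st[i,4]>15: q=P[l==i];print(n,"blob",ce[i].round(),st[i,4],q.mean(0).round(3),q.min(0).round(3),q.max(0).round(3))
    m=(abs(P[...,2]-.031)<.006)&(P[...,0]>.55)&(P[...,0]<.85)&(P[...,1]>.08)&(P[...,1]<.5)
    k,l,st,ce=cv2.connectedComponentsWithStats(m.astype(np.uint8))
    for i in range(1,k):
        if st[i,4]>200:
            q=P[l==i];(cx,wh,a)=cv2.minAreaRect(q[:,:2].astype(np.float32));print(n,"board",np.round(cx,3),np.round(wh,3),a,q[:,2].mean())
im=cv2.imread("pics/top.png")[140:310,270:440]
cv2.imwrite("pics/crop1.png",cv2.resize(im,None,fx=3.5,fy=3.5,interpolation=2))
E
```

```text
top handle [0.45  0.168 0.084]
top boardL [0.658 0.244 0.032]
top boardR [0.659 0.126 0.031]
top fence [0.693 0.185 0.045]
top bed [0.515 0.143 0.012]
top pawlmid [0.578 0.179 0.094]
top knob [0.616 0.18  0.034]
top blob [214. 214.] 205 [0.578 0.387 0.093] [0.567 0.373 0.067] [0.59  0.402 0.102]
top blob [331. 217.] 188 [0.574 0.18  0.093] [0.565 0.166 0.065] [0.588 0.193 0.103]
top blob [209. 278.] 272 [0.466 0.393 0.082] [0.451 0.379 0.065] [0.482 0.409 0.089]
top blob [337. 287.] 270 [0.452 0.169 0.082] [0.437 0.152 0.071] [0.468 0.184 0.089]
top blob [149. 331.] 282 [0.373 0.484 0.096] [0.352 0.478 0.065] [0.395 0.5   0.12 ]
top board [0.675 0.383] [0.094 0.065] 87.6173324584961 0.030350954475869312
top board [0.661 0.185] [0.065 0.135] 5.231380462646484 0.031396603304256344
top board [0.593 0.386] [0.046 0.081] 87.85786437988281 0.03333225119362443
side handle [0.447 0.184 0.067]
side knob [0.571 0.19  0.097]
side board [0.657 0.2   0.031]
side blob [300. 236.] 185 [0.574 0.185 0.09 ] [0.565 0.167 0.066] [0.588 0.197 0.1  ]
side blob [361. 255.] 231 [0.451 0.176 0.078] [0.436 0.158 0.065] [0.469 0.187 0.085]
side blob [244. 315.] 281 [0.576 0.392 0.091] [0.567 0.376 0.065] [0.59  0.405 0.1  ]
side blob [304. 346.] 356 [0.464 0.401 0.08 ] [0.45  0.383 0.065] [0.482 0.413 0.086]
side board [0.638 0.189] [0.14 0.12] 87.20513916015625 0.030893555837637872
side board [0.643 0.396] [0.09  0.121] 77.462158203125 0.030739988526526676
```

View pics/crop1.png

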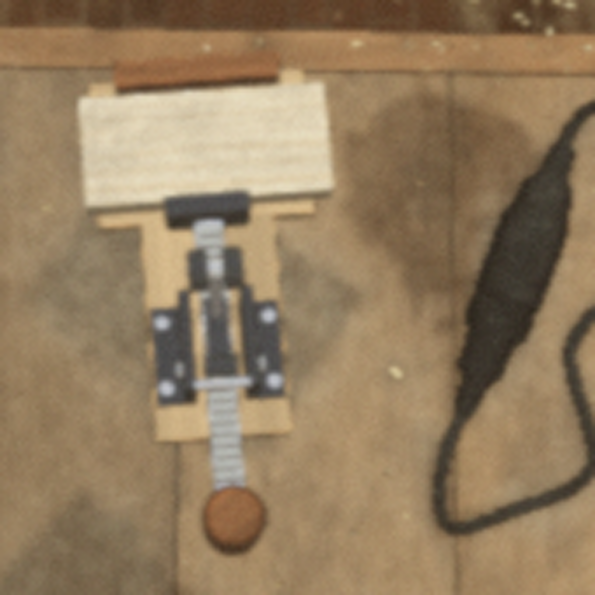

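Grip to handle measures 124.6 mm against 124 expected, and the line's yaw of 5.3° agrees with the board's. The origin is at about (0.566, 0.179). First I draw the arm in, then cross in front of the cord.

Units first: shifts go in shares of 500 mm and turns go in shares of 90 degrees. So 0.238 m is 0.476, -0.117 m is -0.234.

```bash
cat >> h.py <<'E'
from scipy.spatial.transform import Rotation as Ro
YAW=5.3;O=np.array([.566,.179,0]);CL=Ro.from_euler('z',YAW,degrees=True).as_matrix()
def clamp(x,y,z): return O+CL@np.array([x,y,z])
WANT=np.c_[-CL[:,0],CL[:,1],[0,0,-1]]
def to(p,turn=False):
    s=r.sense();R=np.array(s['ee_rot']);t=np.array(s['tcp_pos'])
    print("d",np.round(R.T@(np.array(p)-t),4),"rot",np.round(Ro.from_matrix(R.T@WANT).as_rotvec(degrees=True),2))
E
```

steer_hand(offsets={"motion": [[1, -0.034, 0.068, 0, 0, 0, 0], [1, -0.066, 0.136, 0, 0, 0, 0], [1, -0.1, 0.204, 0, 0, 0, 0], [1, -0.134, 0.272, 0, 0, 0, 0], [1, -0.168, 0.34, 0, 0, 0, 0], [1, -0.2, 0.408, 0, 0, 0, 0], [1, -0.234, 0.476, 0, 0, 0, 0], [1, -0.234, 0.476, 0, 0, 0, 0]]})

```text
time_s: 0.9
tcp_pos: [0.2588, -0.3066, 0.2225]
ee_rot: [[-0.918, -0.397, 0.0], [-0.397, 0.918, 0.001], [-0.001, 0.001, -1.0]]
wrist_force: [-0.0, -0.2, 0.5]
gripper_width: 0.998
gripper_force: 0.0
```

```bash
python3 -c "
from h import *
to([.33,-.155,.22]);to([.40,0,.22]);to([.45,.18,.22]);print(r.sense()['joints'])"
```

```text
d [-0.1255  0.1109  0.0027] rot [ 0.06  0.03 18.06]
d [-0.2512  0.2255  0.0029] rot [ 0.06  0.03 18.06]
d [-0.3685  0.3709  0.0031] rot [ 0.06  0.03 18.06]
[-26.42054553  -0.50016745 -28.24541549  -0.07782429 -62.27233666
 -40.18353803]
```

In the tool's units: -0.251 m is -0.502, 0.225 m is 0.45.

steer_hand(offsets={"motion": [[1, -0.062, 0.056, 0, 0, 0, 0], [1, -0.126, 0.112, 0, 0, 0, 0], [1, -0.188, 0.166, 0, 0, 0, 0], [1, -0.25, 0.222, 0, 0, 0, 0], [1, -0.314, 0.28, 0, 0, 0, 0], [1, -0.376, 0.336, 0, 0, 0, 0], [1, -0.44, 0.394, 0, 0, 0, 0], [1, -0.502, 0.45, 0, 0, 0, 0]]})

```text
time_s: 1.7
tcp_pos: [0.4027, -0.0028, 0.2226]
ee_rot: [[-0.919, -0.393, 0.0], [-0.393, 0.919, 0.0], [-0.0, -0.0, -1.0]]
wrist_force: [0.4, -0.7, 0.3]
gripper_width: 1.0
gripper_force: 0.0
```

```bash
python3 -c "
from h import *
to([.44,.169,.2]);to(clamp(10,0,160)/1);print(r.sense()['joints'])"
```

```text
d [-0.1018  0.1433  0.0226] rot [-0.    0.02 17.85]
d [  -9.7962   -2.9827 -159.7736] rot [-0.    0.02 17.85]
[ 2.29882777e+01 -3.75782312e-01 -2.81329481e+01  7.96880860e-03
 -6.22226833e+01 -8.98388012e+01]
```

In the tool's units: 0.143 m is 0.286, 0.126 m is 0.252, 17.85 degrees is 0.1983.

steer_hand(offsets={"motion": [[1, -0.048, 0.066, 0.01, 0, 0, 0.0444], [1, -0.096, 0.134, 0.02, 0, 0, 0.0889], [1, -0.144, 0.2, 0.03, 0, 0, 0.1333], [1, -0.18, 0.252, 0.04, 0, 0, 0.1778], [1, -0.204, 0.286, 0.046, 0, 0, 0.1983], [1, -0.204, 0.286, 0.046, 0, 0, 0.1983]]})

```text
time_s: 2.3
tcp_pos: [0.4404, 0.169, 0.1985]
ee_rot: [[-0.996, -0.094, -0.001], [-0.094, 0.996, -0.001], [0.001, -0.001, -1.0]]
wrist_force: [-0.4, -0.5, 0.1]
gripper_width: 0.999
gripper_force: 0.0
```

```bash
python3 - <<'E'
from h import *
to(clamp(.010,0,.130));to(clamp(.010,0,.069))
c=r.capture("wrist");P=cloud(c);cv2.imwrite("pics/w1.png",c["pixels"][:,:,::-1])
m=(P[...,2]>.065)&(P[...,2]<.12)&(P[...,0]>.3)&(P[...,0]<.8)&(P[...,1]>.05)&(P[...,1]<.3)
k,l,st,ce=cv2.connectedComponentsWithStats(m.astype(np.uint8))
for i in range(1,k):
    if st[i,4]>50: q=P[l==i];print("blob",ce[i].round(),st[i,4],q.mean(0).round(3),q.min(0).round(3),q.max(0).round(3), np.round((q.mean(0)-O)@CL,3))
E
```

```text
d [-0.1361 -0.0019  0.0683] rot [-0.05 -0.07  0.11]
d [-0.1361 -0.0018  0.1293] rot [-0.05 -0.07  0.11]
blob [319. 248.] 1525 [0.449 0.169 0.081] [0.436 0.153 0.065] [0.467 0.185 0.086] [-0.117  0.     0.081]
blob [318. 394.] 534 [0.568 0.179 0.085] [0.564 0.165 0.065] [0.575 0.194 0.096] [ 0.002 -0.     0.085]
```

View pics/w1.png

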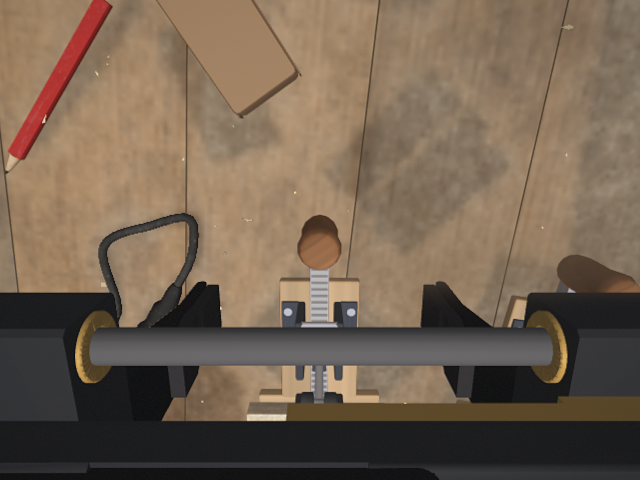

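The wrist view shows the handle at (319,248) with the bar and clamp aligned to the tool axes, and the grip near (318,394), on the line to within about 1 mm. I'll move over the grip, then descend.

In the tool's units: -0.136 m is -0.272, 0.129 m is 0.258.

steer_hand(offsets={"motion": [[1, -0.068, 0, 0.03, 0, 0, 0], [1, -0.136, -0.002, 0.06, 0, 0, 0], [1, -0.204, -0.002, 0.09, 0, 0, 0], [1, -0.272, -0.002, 0.136, 0, 0, 0], [1, -0.272, -0.002, 0.18, 0, 0, 0], [1, -0.272, -0.002, 0.22, 0, 0, 0], [1, -0.272, -0.002, 0.258, 0, 0, 0], [1, -0.272, -0.002, 0.258, 0, 0, 0]]})

```text
time_s: 3.15
tcp_pos: [0.5733, 0.1763, 0.0677]
ee_rot: [[-0.996, -0.09, -0.006], [-0.09, 0.996, -0.003], [0.006, -0.003, -1.0]]
wrist_force: [-0.1, 0.4, 0.2]
gripper_width: 0.999
gripper_force: 0.0
```

steer_hand(offsets={"motion": [[0.2, 0, 0, 0, 0, 0, 0], [0.2, 0, 0, 0, 0, 0, 0], [0.2, 0, 0, 0, 0, 0, 0], [0.2, 0, 0, 0, 0, 0, 0], [0.2, 0, 0, 0, 0, 0, 0], [0.2, 0, 0, 0, 0, 0, 0], [0.2, 0, 0, 0, 0, 0, 0], [0.2, 0, 0, 0, 0, 0, 0]]})

```text
time_s: 3.95
tcp_pos: [0.5752, 0.1788, 0.0705]
ee_rot: [[-0.996, -0.092, -0.0], [-0.092, 0.996, 0.0], [0.0, 0.0, -1.0]]
wrist_force: [0.8, 0.2, 0.3]
gripper_width: 0.356
gripper_force: 0.0
```

```bash
python3 - <<'E'
from h import *
to(clamp(.010,0,.069))
c=r.capture("side");cv2.imwrite("pics/s2.png",cv2.resize(c["pixels"][160:340,180:420,::-1],None,fx=3,fy=3))
for a in np.arange(0,1.41,.1):
    t=a+np.arctan2(36,44);p=57*np.array([np.cos(t),np.sin(t)])-[44,36];print(round(a,1),(-p/1000).round(4))
E
```

```text
d [-0.0009  0.001   0.0015] rot [ 0.   -0.   -0.01]
0.0 [-0.0001 -0.0001]
0.1 [ 0.0037 -0.0043]
0.2 [ 0.0079 -0.0081]
0.3 [ 0.0125 -0.0115]
0.4 [ 0.0174 -0.0144]
0.5 [ 0.0226 -0.0168]
0.6 [ 0.028  -0.0187]
0.7 [ 0.0335 -0.02  ]
0.8 [ 0.0392 -0.0208]
0.9 [ 0.0449 -0.021 ]
1.0 [ 0.0505 -0.0206]
1.1 [ 0.0562 -0.0197]
1.2 [ 0.0617 -0.0182]
1.3 [ 0.067  -0.0162]
1.4 [ 0.0721 -0.0136]
```

View pics/s2.png

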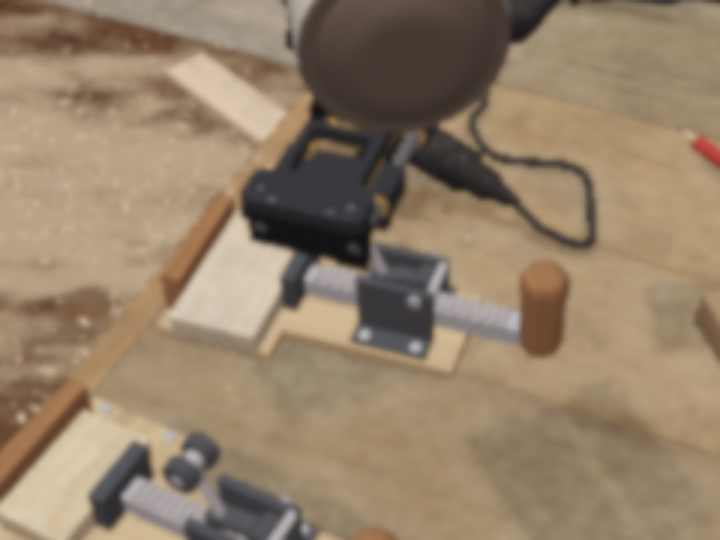

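The side view shows the gripper straddling the long pawl's grip at about (345,230), and the fingers are still closing. I'll finish closing, then follow the first part of the arc.

steer_hand(offsets={"motion": [[0.2, 0, 0, 0, 0, 0, 0], [0.2, 0, 0, 0, 0, 0, 0], [0.2, 0, 0, 0, 0, 0, 0], [0.2, 0, 0, 0, 0, 0, 0]]})

```text
time_s: 4.4
tcp_pos: [0.5753, 0.1796, 0.0706]
ee_rot: [[-0.996, -0.092, 0.001], [-0.092, 0.996, 0.001], [-0.001, 0.001, -1.0]]
wrist_force: [-2.1, 5.6, 1.0]
gripper_width: 0.313
gripper_force: 30.0
```

steer_hand(offsets={"motion": [[0.2, 0.0074, 0, -0.0086, 0, 0, 0], [0.2, 0.0158, 0, -0.0162, 0, 0, 0], [0.2, 0.025, 0, -0.023, 0, 0, 0], [0.2, 0.0348, 0, -0.0288, 0, 0, 0], [0.2, 0.0348, 0, -0.0288, 0, 0, 0]]})

```text
time_s: 4.9
tcp_pos: [0.5576, 0.178, 0.0851]
ee_rot: [[-0.996, -0.092, 0.001], [-0.092, 0.996, 0.002], [-0.001, 0.001, -1.0]]
wrist_force: [-0.3, 5.1, -1.9]
gripper_width: 0.318
gripper_force: 30.0
```

In the tool's units: 0.0443 m is 0.0886, 0.0388 m is 0.0776.

steer_hand(offsets={"motion": [[0.2, 0.0104, 0, -0.0048, 0, 0, 0], [0.2, 0.0212, 0, -0.0086, 0, 0, 0], [0.2, 0.0322, 0, -0.0112, 0, 0, 0], [0.2, 0.0436, 0, -0.0128, 0, 0, 0], [0.2, 0.055, 0, -0.0132, 0, 0, 0], [0.2, 0.0662, 0, -0.0124, 0, 0, 0], [0.2, 0.0776, 0, -0.0106, 0, 0, 0], [0.2, 0.0886, 0, -0.0076, 0, 0, 0]]})

```text
time_s: 5.7
tcp_pos: [0.5144, 0.1742, 0.0889]
ee_rot: [[-0.996, -0.093, 0.002], [-0.093, 0.996, 0.002], [-0.003, 0.002, -1.0]]
wrist_force: [0.1, 5.8, -2.3]
gripper_width: 0.316
gripper_force: 30.0
```

steer_hand(offsets={"motion": [[0.2, 0.006, 0, 0.002, 0, 0, 0], [0.2, 0.011, 0, 0.004, 0, 0, 0], [0.2, 0.016, 0, 0.006, 0, 0, 0], [0.2, 0.016, 0, 0.006, 0, 0, 0]]})

```text
time_s: 6.1
tcp_pos: [0.5066, 0.1735, 0.0857]
ee_rot: [[-0.996, -0.093, 0.002], [-0.093, 0.996, 0.002], [-0.003, 0.002, -1.0]]
wrist_force: [0.3, 5.5, -2.5]
gripper_width: 0.321
gripper_force: 30.0
```

```bash
python3 -c "
from h import *
to(clamp(-.057,0,.083))"
```

```text
d [-0.0027 -0.0001  0.0028] rot [0.11 0.15 0.04]
```

The travel along the arc is 69 mm, which puts the pawl at about 1.34 rad. I'll release it, lift off and look.

In the tool's units: -0.07 m is -0.14, -0.05 m is -0.1.

steer_hand(offsets={"motion": [[0.7, 0, 0, 0, 0, 0, 0], [0.7, 0, 0, 0, 0, 0, 0], [0.7, 0, 0, 0, 0, 0, 0], [0.7, 0, 0, 0, 0, 0, 0], [0.7, 0, 0, 0, 0, 0, 0], [0.7, 0, 0, -0.04, 0, 0, 0], [0.7, 0, 0, -0.1, 0, 0, 0], [0.7, 0, 0, -0.14, 0, 0, 0]]})

```text
time_s: 6.9
tcp_pos: [0.5063, 0.1723, 0.1575]
ee_rot: [[-0.996, -0.092, 0.001], [-0.092, 0.996, 0.0], [-0.002, 0.0, -1.0]]
wrist_force: [0.0, -0.2, 0.0]
gripper_width: 0.696
gripper_force: 0.0
```

```bash
python3 - <<'E'
from h import *
to(clamp(-.116,0,.16));to(clamp(-.116,0,.051))
c=r.capture("side");cv2.imwrite("pics/s3.png",cv2.resize(c["pixels"][160:340,180:420,::-1],None,fx=3,fy=3))
E
```

```text
d [ 0.0559  0.0011 -0.0026] rot [ 0.01  0.09 -0.  ]
d [0.0561 0.0011 0.1064] rot [ 0.01  0.09 -0.  ]
```

View pics/s3.png

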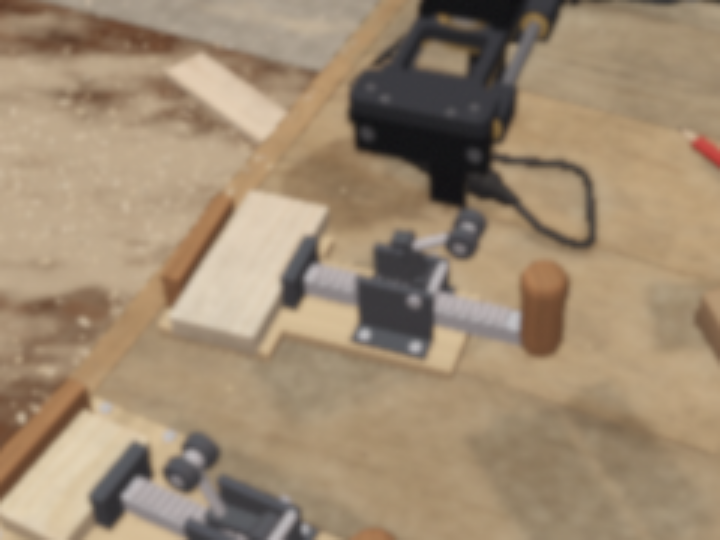

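The pawl stands back by itself, with its grip at about (467,233) in the crop. Next is the wooden handle.

In the tool's units: 0.105 m is 0.21, 0.07 m is 0.14.

steer_hand(offsets={"motion": [[0.7, 0.06, 0.002, 0, 0, 0, 0], [0.7, 0.116, 0.002, 0, 0, 0, 0], [0.7, 0.116, 0.002, 0.04, 0, 0, 0], [0.7, 0.116, 0.002, 0.09, 0, 0, 0], [0.7, 0.116, 0.002, 0.14, 0, 0, 0], [0.7, 0.116, 0.002, 0.18, 0, 0, 0], [0.7, 0.116, 0.002, 0.21, 0, 0, 0], [0.7, 0.116, 0.002, 0.21, 0, 0, 0]]})

```text
time_s: 7.75
tcp_pos: [0.4466, 0.1668, 0.0489]
ee_rot: [[-0.996, -0.092, -0.004], [-0.092, 0.996, -0.003], [0.004, -0.003, -1.0]]
wrist_force: [-0.4, -0.4, 0.4]
gripper_width: 0.701
gripper_force: 0.0
```

steer_hand(offsets={"motion": [[0.2, 0, 0, 0, 0, 0, 0], [0.2, 0, 0, 0, 0, 0, 0], [0.2, 0, 0, 0, 0, 0, 0], [0.2, 0, 0, 0, 0, 0, 0], [0.2, 0, 0, 0, 0, 0, 0], [0.2, 0, 0, 0, 0, 0, 0], [0.2, 0, 0, 0, 0, 0, 0]]})

```text
time_s: 8.45
tcp_pos: [0.4482, 0.1686, 0.0513]
ee_rot: [[-0.996, -0.092, 0.001], [-0.092, 0.996, 0.001], [-0.001, 0.001, -1.0]]
wrist_force: [-3.0, 2.8, 5.0]
gripper_width: 0.353
gripper_force: 29.6
```

In the tool's units: 0.037 m is 0.074, 0.035 m is 0.07.

steer_hand(offsets={"motion": [[0.2, 0.01, 0, 0, 0, 0, 0], [0.2, 0.02, 0, 0, 0, 0, 0], [0.2, 0.03, 0, 0, 0, 0, 0], [0.2, 0.04, 0, 0, 0, 0, 0], [0.2, 0.05, 0, 0, 0, 0, 0], [0.2, 0.06, 0, 0, 0, 0, 0], [0.2, 0.07, 0, 0, 0, 0, 0], [0.2, 0.074, 0, 0, 0, 0, 0]]})

```text
time_s: 9.25
tcp_pos: [0.4113, 0.1653, 0.0513]
ee_rot: [[-0.996, -0.093, 0.002], [-0.093, 0.996, 0.002], [-0.002, 0.001, -1.0]]
wrist_force: [2.4, 2.1, 4.9]
gripper_width: 0.354
gripper_force: 29.6
```

steer_hand(offsets={"motion": [[0.2, 0.002, 0, 0, 0, 0, 0], [0.2, 0.004, 0, 0, 0, 0, 0], [0.2, 0.006, 0, 0, 0, 0, 0], [0.2, 0.008, 0, 0, 0, 0, 0], [0.2, 0.008, 0, 0, 0, 0, 0]]})

```text
time_s: 9.75
tcp_pos: [0.4083, 0.1651, 0.0513]
ee_rot: [[-0.996, -0.093, 0.003], [-0.093, 0.996, 0.002], [-0.003, 0.002, -1.0]]
wrist_force: [4.8, 2.2, 3.2]
gripper_width: 0.357
gripper_force: 29.6
```

In the tool's units: 0.003 m is 0.006, 0.002 m is 0.004.

steer_hand(offsets={"motion": [[0.2, 0.002, 0, 0, 0, 0, 0], [0.2, 0.004, 0, 0, 0, 0, 0], [0.2, 0.006, 0, 0, 0, 0, 0], [0.2, 0.006, 0, 0, 0, 0, 0]]})

```text
time_s: 10.15
tcp_pos: [0.4081, 0.1653, 0.0514]
ee_rot: [[-0.996, -0.094, 0.008], [-0.094, 0.996, 0.003], [-0.008, 0.002, -1.0]]
wrist_force: [17.6, -4.4, -6.4]
gripper_width: 0.353
gripper_force: 30.1
```

The bar is at its stop: the force rose to 17.6 N with no further motion. I'll ease off, release and lift.

In the tool's units: -0.002 m is -0.004.

steer_hand(offsets={"motion": [[0.2, -0.004, 0, 0, 0, 0, 0], [0.7, -0.004, 0, 0, 0, 0, 0], [0.7, -0.004, 0, 0, 0, 0, 0], [0.7, -0.004, 0, 0, 0, 0, 0], [0.7, -0.004, 0, 0, 0, 0, 0], [0.7, -0.004, 0, 0, 0, 0, 0]]})

```text
time_s: 10.75
tcp_pos: [0.4053, 0.1635, 0.0504]
ee_rot: [[-0.996, -0.092, -0.002], [-0.092, 0.996, -0.001], [0.002, -0.001, -1.0]]
wrist_force: [-0.2, 0.2, 0.2]
gripper_width: 0.671
gripper_force: 0.0
```

steer_hand(offsets={"motion": [[0.7, 0, 0, -0.04, 0, 0, 0], [0.7, 0, 0, -0.1, 0, 0, 0], [0.7, 0, 0, -0.18, 0, 0, 0], [0.7, 0, 0, -0.26, 0, 0, 0], [0.7, 0, 0, -0.34, 0, 0, 0], [0.7, 0, 0, -0.34, 0, 0, 0]]})

```text
time_s: 11.35
tcp_pos: [0.4086, 0.1658, 0.2263]
ee_rot: [[-0.996, -0.093, 0.01], [-0.093, 0.996, 0.007], [-0.01, 0.006, -1.0]]
wrist_force: [0.1, -0.0, 0.2]
gripper_width: 0.7
gripper_force: 0.0
```

```bash
python3 - <<'E'
from h import *
c=r.capture("side");cv2.imwrite("pics/s4.png",cv2.resize(c["pixels"][160:400,160:440,::-1],None,fx=2.5,fy=2.5))
c=r.capture("top");cv2.imwrite("pics/t4.png",c["pixels"][:,:,::-1])
for c in(c,r.capture("side")):
    P=cloud(c);m=(P[...,2]>.065)&(P[...,2]<.13)&(P[...,0]>.3)&(P[...,0]<.8)&(P[...,1]>.05)&(P[...,1]<.45)
    k,l,st,ce=cv2.connectedComponentsWithStats(m.astype(np.uint8))
    for i in range(1,k):
        if st[i,4]>30: q=P[l==i];print("blob",ce[i].round(),st[i,4],q.mean(0).round(3), np.round((q.mean(0)-O)@CL,3))
E
```

```text
blob [214. 214.] 207 [0.578 0.387 0.093] [0.031 0.206 0.093]
blob [332. 232.] 44 [0.549 0.177 0.088] [-0.017  0.     0.088]
blob [209. 278.] 273 [0.466 0.393 0.082] [-0.08   0.222  0.082]
blob [328. 239.] 311 [0.518 0.18  0.096] [-0.048  0.005  0.096]
blob [382. 259.] 239 [0.411 0.173 0.079] [-0.155  0.008  0.079]
blob [244. 315.] 284 [0.576 0.392 0.09 ] [0.03  0.211 0.09 ]
blob [304. 346.] 355 [0.464 0.401 0.08 ] [-0.081  0.23   0.08 ]
```

View pics/s4.png

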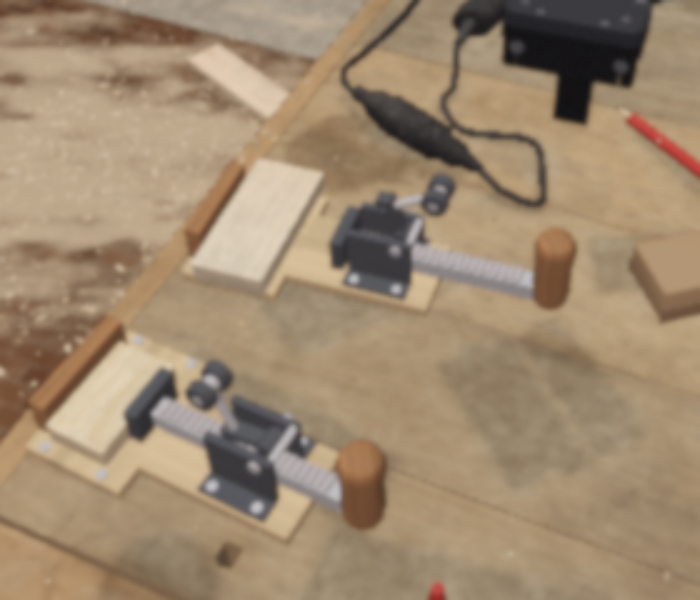

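The side view shows the long clamp's pawl leaning back at (438,190) and its jaw drawn clear of the board at (345,235). Its handle at (553,265) has moved 40 mm by the depth data. The long board at (260,220) lies in place, and the short clamp's grip and handle are where they were. Handing in.

```bash
python3 -c "
from station import r
print(r.finish_job())"
```

```text
the job is handed in; nothing more can be done
None
```

The job is handed in: the long clamp's pawl stays up against its stop, its bar is drawn back the full 40 mm and released, the long board is where it was, and the other clamp and its board were not touched.

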